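# Release the jammed key drawer with the beech dowel

## Task

The key drawer of the white box on the bench will not open from its front: take the slim wooden dowel out of its holder and push it down through the yellow-ringed hole at the back of the box's top, onto the red spring latch below, until the blue drawer springs out. Then drop the dowel into the square green pot and let go of it.

Things in the scene. Friction and masses are not known exactly. Their poses are not given: they have to be found in the camera images.
- dowel_mid (a point): Centre of the slim wooden dowel (plain wood brown), a loose rod 12 mm thick, 140 mm long, upright (leaning up to 3 deg) on the bench in a black round holder 60 mm across and 40 mm tall with a 14 mm bore. z runs along it; its lower tip is 70 mm below this point. Not for use: a thick blue rod (34 mm, 140 mm tall) and a short steel one (65 mm tall) in like holders, at least 75 mm away.
- release_hole (a point): Centre of the yellow-ringed round hole (30 mm across) in the 6 mm top of the white box, at the top face, 90 mm above the bench. Box fixed, 240 x 160 x 90 mm; hole 35 mm from its rear edge; x points along the box to the drawer end, z up. Below it is the red latch pad, 36 mm square, top 20 mm below this point; it sinks up to 18 mm on a spring (4 to 7 N) and rises again.
- drawer (a joint): How far the blue drawer, the far end of the white box, stands out, in m: 0 shut and latched, 0.07 fully out. Once the latch pad has sunk 8 to 10 mm (dowel tip 30 mm below the release_hole point; 34 mm is sure) a spring drives it out along x of release_hole in about half a second and it stays out. It cannot be pulled out while latched.
- pot_in (a point): Centre of the inner floor (4 mm above the bench) of the fixed square green pot, open on top: 92 mm square outside, 84 mm inside, 80 mm tall; x and y along its sides, z up. The dowel may stand or lean in it as it falls.

How it is judged:
By the outcome, as a careful person would: the job done as asked, in the order asked, and still so for the second after the job is handed in, with the robot touching nothing.
It also fails if it takes over 42 s, if anything falls off the work surface, if the arm or the gripper's body presses on something with over 40 N, if the wrist force passes 120 N, or if a joint passes its speed limit or range.

## Robot

A 6-joint arm with a two-finger parallel gripper is mounted at the origin on the work surface. World frame = base frame: x ahead of the robot, y to its left, z up, the work surface at z = 0. Lengths are in mm, angles in rad, forces in N, time in s.
With the tool pointing down it reaches from about 425 to 950 mm from the base axis. Payload 3.5 kg.
Tool frame: the origin (TCP) lies at the very end of the fingers, on their centre line; the grasp point (between the pads) lies 19 mm behind it (hold_point_z is the z of the grasp point in the tool frame, in mm); z points along the fingers, y is the line along which they close (so a half turn about z gives the same grasp; the last joint's range is limited). The gripper opens to 85 mm and grips with 20 to 120 N. Pads are 22 mm wide; open, the fingers measure 114 mm over their backs; the gripper's body (76 mm by 85 mm) begins 54 mm behind the grasp point. The pads swing forward as they close: fully open they stand 13 mm farther back than shut.
Start: joints at [-1.449, 0.286, 1.577, -0, 1.279, -0.15], TCP at [181.239, -650.199, 231.325] pointing down, gripper open.
Joint ranges: [-2.77, 2.77], [-0.9, 2.22], [0.21, 2.48], [-1.53, 4.67], [0.24, 2.81], [-2.84, 2.84]. Speed limits (rad/s): [2.79, 2.79, 3.14, 3.14, 3.14, 3.14].

## Interface

Orientations are given as a unit quaternion [w, x, y, z].
In Python, from station import * gives the robot as it stands.
- The arm moves only by the tool play_rows, never from a script. Its argument "series" is a list of rows, each an object with "dp": the shift along the tool's x, y, z in mm, a list of three; "yaw": the turn about the tool's z in rad. A call has 1 to 8 rows; each row shifts and turns the commanded pose from where the row before left it, along the tool's axes as they then stand; what a row does not reach is not made up. A row lasts 1/10 s, in which the tool goes at most 50 mm and 8.59 degrees, less where a joint would pass 70% of its speed; a pose out of reach is approached as far as the arm can. A call with a gripper value outside its range is refused whole. "claw" is the closure in counts, from 0 (fully open) to 255 (shut), set as the call begins (left out, the last holds). The fingers move at their own pace and stop on an object; "newtons" is the grip in N (left out, the last holds). Time passes only in rows, so rows that do not move let the fingers close. It gives the time, the measured TCP pose, the force, the opening and the grip force at its end, in the units of the state.
- get_state(): the state, without advancing time (a new reading comes with each control period).
- grab_frame(name): name is "scene" or "top"; returns (picture, depth): 400x640x3 uint8, red, green, blue; 400x640 float32, mm along the optical axis (not along the pixel's ray), 0 where there is no reading.
- camera_params(name): a dict with "intrinsics" (3x3 intrinsics, pixels), "view" (4x4, takes a point from world to camera coordinates). Camera axes: x right, y up, looking along -z (the intrinsics and any distortion apply to the point x, -y, -z); pixel columns grow to the right and rows downward; lengths in mm; the calibration is good to about 2 mm. A picture is of the moment at which its call begins. camera_params takes no time and is no camera call.
- sign_off(): hands the job in; it is judged then, once.
Trained networks look in the newest picture that a camera, given by its name, has taken for a name from the list of things; names that differ only in an ending like _2 or _b are one class to them, and where a whole thing is asked for, a point or a joint stands for the part that bears it (a point fixed in the world has none). Each returns a list of dicts, best first, with "score" (0 to 1); they miss things now and then, are a little off and sometimes report something else, mostly with a low value. They report only what shows in the picture. A call takes as long as a camera call.
- outline_of(query, camera): "region" (400x640 bool, what is visible of it).
- mark_of(query, camera): "centre" ([x, y, z] in mm, in world coordinates, good to about 4 mm: a listed point, or the origin of a listed thing).
The state is a dict: "clock": time; "qpos": joint angles; "qd": joint speeds; "joint_efforts": joint torques, N m; "position": TCP position; "ee_rot": TCP orientation; "ft_force": force on the tool from outside, world axes, zero at the start; "moment": the same for the moment, N m; "grip_width": finger opening in mm; "grip_force": force on a finger pad.
Only numpy, scipy, OpenCV 4.12 (cv2) and the standard library are available. Lean on these libraries where they do the work, as an engineer would, in place of code of your own. Each camera call takes 0.05 s, during which the arm holds its last target. There are 200 camera calls.

## Working session

There is one attempt and no reset: what is moved stays moved. The work goes in short steps, Python scripts to look and compute and a tool call to move; the robot and the scene stay as the last step left them, time stands still between calls to the robot, and variables do not carry over. Pictures are saved under pics/ and viewed, at most 10 in all, crops included, and the job is handed in when it is done.

Besides the shell and the picture viewer there is one more tool, called after "Request:" by a JSON object that holds its "api" and its "payload". play_rows: Moves the arm, as the interface text tells. Its arguments: {"type":"object","properties":{"series":{"type":"array","items":{"type":"object","properties":{"dp":{"type":"array","items":{"type":"number"}},"yaw":{"type":"number"}}}},"claw":{"type":"number"},"newtons":{"type":"number"}},"required":["series"]}

```bash
mkdir -p pics; cat > h.py <<'E'
from station import *
import numpy as np, cv2
def cloud(name,depth):
    c=camera_params(name);K=np.array(c["intrinsics"]);V=np.array(c["view"])
    v,u=np.mgrid[:400,:640];x=(u-K[0,2])/K[0,0]*depth;y=(v-K[1,2])/K[1,1]*depth
    P=np.stack([x,-y,-depth,np.ones_like(depth)],-1)@np.linalg.inv(V).T
    return P[...,:3]
E
python3 - <<'E'
from h import *
for n in("scene","top"):
    p,d=grab_frame(n);cv2.imwrite(f"pics/{n}0.png",p[...,::-1]);np.savez(f"{n}0.npz",p=p,d=d)
    print(n,camera_params(n))
    for q in("dowel_mid","release_hole","pot_in","drawer"):
        try: print(q,[(np.round(m["centre"],1),round(m["score"],2)) for m in mark_of(q,n)][:3])
        except Exception as e: print(q,e)
s=get_state();print(s)
E
```

```text
scene {'intrinsics': array([[427.93418239,   0.        , 323.43451963],
       [  0.        , 427.93418239, 200.75407196],
       [  0.        ,   0.        ,   1.        ]]), 'view': array([[ 6.06493967e-01,  7.94910165e-01, -1.68195735e-02,
        -2.82551167e+02],
       [-5.69620087e-01,  4.49168180e-01,  6.88317443e-01,
         2.60028212e+02],
       [ 5.54705349e-01, -4.07879609e-01,  7.25214589e-01,
        -1.19140627e+03],
       [ 0.00000000e+00,  0.00000000e+00,  0.00000000e+00,
         1.00000000e+00]])}
dowel_mid [(array([437.5, -95.8,  64.9]), 0.77)]
release_hole [(array([478.9, 147.2,  91.8]), 0.95)]
pot_in [(array([ 639.2, -147.7,    3.7]), 0.7)]
drawer it knows: dowel_mid, pot_in, release_hole
top {'intrinsics': array([[385.77209666,   0.        , 325.51216961],
       [  0.        , 385.77209666, 195.14288211],
       [  0.        ,   0.        ,   1.        ]]), 'view': array([[-1.94588470e-02, -9.99788178e-01,  6.70465851e-03,
        -4.17480340e+01],
       [ 9.92540247e-01, -1.85096704e-02,  1.20504148e-01,
        -5.36917778e+02],
       [-1.20354522e-01,
[... 344 characters left out ...]
e
{'clock': 0.4, 'qpos': array([-1.44900958e+00,  2.86444330e-01,  1.57686992e+00,  2.35251046e-05,
        1.27858786e+00, -1.50005981e-01]), 'qd': array([ 0.00100135,  0.00084215, -0.0029372 , -0.00054251, -0.00039965,
       -0.001894  ]), 'joint_efforts': array([-5.38155236e-04, -4.05293226e+01, -2.92354113e+01, -8.93803508e-05,
        2.04192307e-03, -2.26970251e-06]), 'position': array([ 181.2294044 , -650.12845704,  231.13640728]), 'ee_rot': array([-1.54555593e-04,  9.90780739e-01,  1.35475105e-01,  1.34453997e-05]), 'ft_force': array([-0.17593982, -0.21113553, -0.02420632]), 'moment': array([-0.00554896, -0.00563413, -0.03022046]), 'grip_force': 0.0, 'grip_width': 85.68400688284585}
```

View pics/scene0.png

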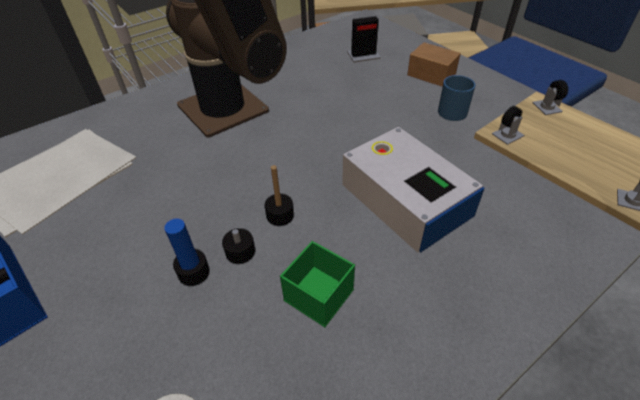

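View pics/top0.png

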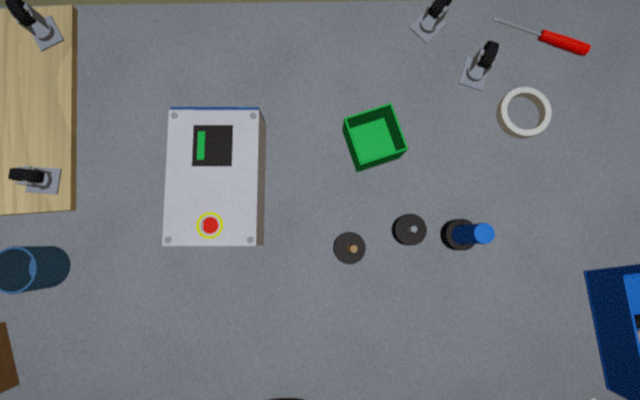

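The scene view shows the dowel at (277,188), the hole at (382,148) and the pot at (318,283). In the top view the dowel tip is at (352,249), the hole at (210,225) and the pot at (375,137). The blue and steel rods lie to the right in the top view. Next I refine these positions using colour and depth.

```bash
python3 - <<'E'
from h import *
for n in("scene","top"):
    z=np.load(f"{n}0.npz");p,d=z["p"],z["d"];C=cloud(n,d)
    hsv=cv2.cvtColor(p,cv2.COLOR_RGB2HSV);H,S,V=hsv[...,0],hsv[...,1],hsv[...,2]
    def near(x,y,r): return (np.hypot(C[...,0]-x,C[...,1]-y)<r)&(d>0)
    m=near(436,-93,45)&(H>4)&(H<25)&(S>70)&(C[...,2]>42)
    P=C[m];print(n,"dowel",m.sum(),P[:,2].min().round(1),P[:,2].max().round(1))
    for a,b in((40,70),(70,100),(100,130),(130,150)):
        k=(P[:,2]>=a)&(P[:,2]<b)
        if k.any():print(a,k.sum(),P[k].mean(0).round(1),P[k].std(0).round(1))
    m=near(479,148,40)&(H>20)&(H<38)&(S>90)
    (c,r,)=cv2.minEnclosingCircle(C[m][:,:2].astype(np.float32));print("ring",c,r,m.sum(),np.median(C[m][:,2]))
    m=near(637,-146,80)&(H>45)&(H<80)&(S>90)&(C[...,2]>70)
    print("pot",m.sum(),cv2.minAreaRect(C[m][:,:2].astype(np.float32)))
    m=(H>45)&(H<80)&(S>90)&near(637,-146,80)&(C[...,2]<12);print("floor",C[m].mean(0))
    cam=-np.linalg.inv(camera_params(n)["view"])[:3,3];print("cam",-cam)
E
```

```text
scene dowel 200 42.0 140.8
40 53 [440.6 -96.3  56.1] [2.2 3.  7.7]
70 52 [441.  -96.7  85.3] [1.9 2.4 8.6]
100 59 [440.8 -96.8 114.7] [1.8 2.4 8.4]
130 36 [439.2 -95.8 136.5] [2.9 2.9 3.1]
ring (482.1199951171875, 147.64297485351562) 24.623737335205078 100 89.93939473354612
pot 799 ((642.2495727539062, -145.89114379882812), (92.39431762695312, 92.74152374267578), 17.458337783813477)
floor [ 630.8613887  -137.5711018     4.92647148]
cam [ 980.36230078 -378.14392777  680.29086346]
top dowel 77 42.4 143.7
40 13 [439.6 -93.9  49. ] [3.7 6.9 9.4]
70 9 [436.8 -88.7  86.2] [3.  1.3 9.7]
100 10 [438.8 -89.9 117.8] [3.3 2.4 7.3]
130 45 [436.4 -93.3 140.9] [2.8 3.1 1.4]
ring (481.1865539550781, 149.68914794921875) 23.230756759643555 204 92.25087468935959
pot 638 ((640.824462890625, -143.89065551757812), (92.4983901977539, 92.42284393310547), 17.30928611755371)
floor [ 650.08345119 -148.51858915    5.75008962]
cam [448.13444858 -45.39882367 757.53395983]
```

Request:
{"api": "play_rows", "payload": {"series": [{"dp": [0,0,0]}], "claw": 0}}

```text
validation failed for argument at $.se...
```

Request:
{"api": "play_rows", "payload": {"series": [{"dp": [12,-14,0],"yaw": 0},{"dp": [24,-29,0],"yaw": 0},{"dp": [24,-29,0],"yaw": 0},{"dp": [24,-29,0],"yaw": 0},{"dp": [24,-29,0],"yaw": 0},{"dp": [24,-29,0],"yaw": 0},{"dp": [24,-29,0],"yaw": 0},{"dp": [24,-29,0],"yaw": 0}], "claw": 0, "newtons": 40}}

```text
clock: 1.2
position: [296.8, -391.4, 231.5]
ee_rot: [0.0, 0.991, 0.135, 0.0]
ft_force: [1.0, -0.1, 0.9]
grip_width: 85.3
grip_force: 0.0
```

Request:
{"api": "play_rows", "payload": {"series": [{"dp": [24,-29,0],"yaw": 0},{"dp": [24,-29,0],"yaw": 0},{"dp": [24,-29,0],"yaw": 0},{"dp": [24,-29,0],"yaw": 0},{"dp": [24,-29,0],"yaw": 0},{"dp": [24,-29,0],"yaw": 0},{"dp": [24,-29,0],"yaw": 0},{"dp": [12,-14,0],"yaw": 0}]}}

```text
clock: 2.0
position: [412.1, -133.1, 231.6]
ee_rot: [-0.0, 0.991, 0.137, 0.0]
ft_force: [0.6, -0.8, 0.2]
grip_width: 85.0
grip_force: 0.0
```

```bash
cat >> h.py <<'E'
from scipy.spatial.transform import Rotation as R
def to(x,y,z):
    s=get_state();q=s["ee_rot"];M=R.from_quat([q[1],q[2],q[3],q[0]]).as_matrix()
    print("t",s["clock"],"pos",s["position"].round(1),"R",M.round(3).tolist(),"tool d",(M.T@(np.array([x,y,z])-s["position"])).round(1),"F",s["ft_force"].round(1),"w",round(s["grip_width"],1),"q",s["qpos"].round(2))
E
python3 -c "from h import *;to(437,-94,76)"
```

```text
t 2.0 pos [ 412.1 -133.1  231.6] R [[0.963, 0.271, 0.001], [0.271, -0.963, 0.0], [0.001, 0.0, -1.0]] tool d [ 34.4 -30.9 155.7] F [ 0.6 -0.8  0.2] w 85.0 q [-0.55 -0.28  2.14  0.    1.28  0.75]
```

Request:
{"api": "play_rows", "payload": {"series": [{"dp": [12,-10,0],"yaw": 0},{"dp": [12,-11,0],"yaw": 0},{"dp": [10,-10,0],"yaw": 0},{"dp": [0,0,15],"yaw": 0},{"dp": [0,0,30],"yaw": 0},{"dp": [0,0,20],"yaw": 0},{"dp": [0,0,0],"yaw": 0},{"dp": [0,0,0],"yaw": 0}]}}

```text
clock: 2.8
position: [436.0, -96.5, 166.7]
ee_rot: [0.0, 0.991, 0.135, 0.0]
ft_force: [0.7, -0.6, 0.2]
grip_width: 85.5
grip_force: 0.0
```

```bash
python3 - <<'E'
from h import *
to(437,-94,76)
p,d=grab_frame("scene");c=cv2.resize(p[100:260,180:400],None,fx=3,fy=3);cv2.imwrite("pics/a.png",c[...,::-1])
E
```

```text
t 2.8 pos [436.  -96.5 166.7] R [[0.963, 0.268, 0.0], [0.268, -0.963, -0.0], [0.0, 0.0, -1.0]] tool d [ 1.6 -2.2 90.7] F [ 0.7 -0.6  0.2] w 85.5 q [-0.45 -0.17  2.18  0.    1.13  0.85]
```

View pics/a.png

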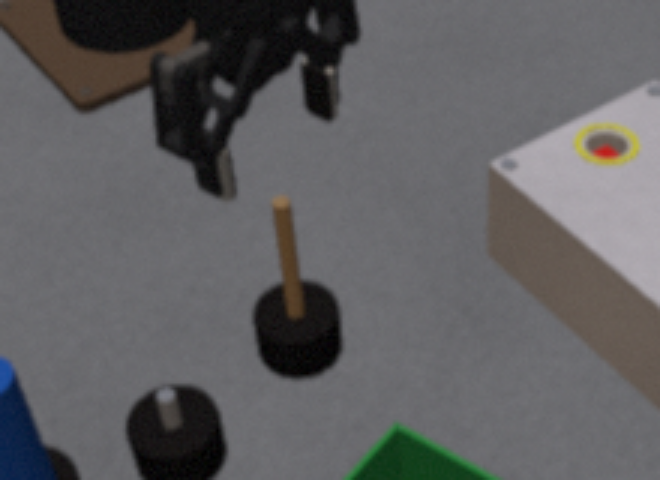

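The fingers straddle the dowel, with its top at crop (283,203), so I can descend and grip.

Request:
{"api": "play_rows", "payload": {"series": [{"dp": [1.6,-2.2,10],"yaw": 0},{"dp": [0,0,20],"yaw": 0},{"dp": [0,0,25],"yaw": 0},{"dp": [0,0,20],"yaw": 0},{"dp": [0,0,15],"yaw": 0},{"dp": [0,0,0],"yaw": 0},{"dp": [0,0,0],"yaw": 0}]}}

```text
clock: 3.55
position: [437.4, -94.1, 76.9]
ee_rot: [0.0, 0.991, 0.135, 0.0]
ft_force: [0.7, 0.2, -0.4]
grip_width: 85.5
grip_force: 0.0
```

Request:
{"api": "play_rows", "payload": {"series": [{"dp": [0,0,0],"yaw": 0},{"dp": [0,0,0],"yaw": 0},{"dp": [0,0,0],"yaw": 0},{"dp": [0,0,0],"yaw": 0},{"dp": [0,0,0],"yaw": 0},{"dp": [0,0,0],"yaw": 0},{"dp": [0,0,0],"yaw": 0},{"dp": [0,0,0],"yaw": 0}], "claw": 255, "newtons": 60}}

```text
clock: 4.35
position: [437.2, -94.1, 76.7]
ee_rot: [0.0, 0.991, 0.135, 0.0]
ft_force: [-0.1, 0.0, 3.2]
grip_width: 10.5
grip_force: 58.4
```

```bash
python3 - <<'E'
from h import *
to(437,-94,76);print(get_state()["grip_force"],get_state()["moment"])
p,d=grab_frame("scene");c=cv2.resize(p[100:260,180:400],None,fx=3,fy=3);cv2.imwrite("pics/b.png",c[...,::-1])
E
```

```text
t 4.35 pos [437.2 -94.1  76.7] R [[0.963, 0.268, 0.001], [0.268, -0.963, -0.0], [0.001, 0.0, -1.0]] tool d [-0.2 -0.1  0.7] F [-0.1  0.   3.2] w 10.5 q [-0.44 -0.03  2.24  0.    0.93  0.86]
58.365540504455566 [-0.04475321  0.07054931  0.01281213]
```

View pics/b.png

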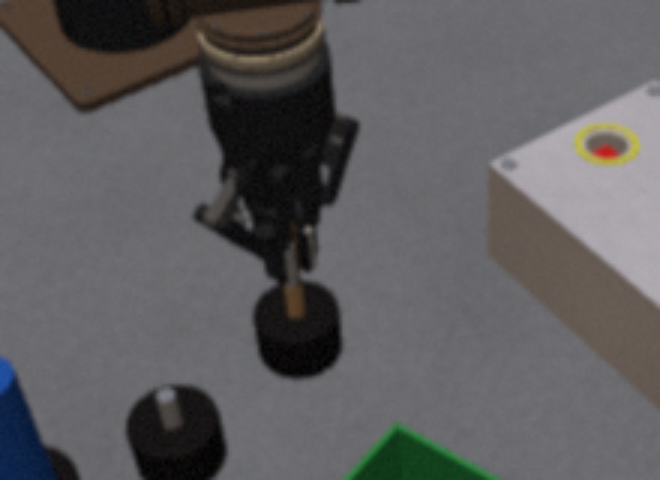

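The dowel is gripped; it shows at crop (295,300). Next I lift it.

Request:
{"api": "play_rows", "payload": {"series": [{"dp": [0,0,-8],"yaw": 0},{"dp": [0,0,-20],"yaw": 0},{"dp": [0,0,-25],"yaw": 0},{"dp": [0,0,-25],"yaw": 0},{"dp": [0,0,-25],"yaw": 0},{"dp": [0,0,-20],"yaw": 0},{"dp": [0,0,-12],"yaw": 0},{"dp": [0,0,0],"yaw": 0}]}}

```text
clock: 5.2
position: [437.7, -94.3, 213.2]
ee_rot: [0.001, 0.991, 0.135, 0.002]
ft_force: [0.2, 0.5, -0.2]
grip_width: 10.6
grip_force: 58.8
```

```bash
cat >> h.py <<'E'
def rod(n="scene"):
    s=get_state();t=s["position"];p,d=grab_frame(n);C=cloud(n,d);hsv=cv2.cvtColor(p,cv2.COLOR_RGB2HSV)
    m=(np.hypot(C[...,0]-t[0],C[...,1]-t[1])<30)&(d>0)&(hsv[...,0]>4)&(hsv[...,0]<25)&(hsv[...,1]>70)&(C[...,2]<t[2]+10)&(C[...,2]>t[2]-100)
    P=C[m];c=np.linalg.inv(camera_params(n)["view"])[:3,3];v=(c-t)[:2];v/=np.linalg.norm(v)
    P[:,:2]-=v*4.5;print(n,m.sum(),"z",P[:,2].min().round(1),P[:,2].max().round(1))
    k=np.abs(P[:,:2]-np.median(P[:,:2],0)).max(1)<8;P=P[k]
    f=np.polyfit(P[:,2],P[:,:2],1);print("lean",f[0].round(3),"xy at tip",(f[0]*(t[2]-76)+f[1]).round(1),"mean",P.mean(0).round(1));return p
E
python3 -c "
from h import *
to(481.5,148.7,206);p=rod();rod('top');cv2.imwrite('pics/c.png',cv2.resize(p[60:260,180:420],None,fx=3,fy=3)[...,::-1])"
```

```text
t 5.2 pos [437.7 -94.3 213.2] R [[0.963, 0.268, 0.003], [0.269, -0.963, -0.001], [0.003, 0.002, -1.0]] tool d [ 107.4 -222.4    7. ] F [ 0.2  0.5 -0.2] w 10.6 q [-0.44 -0.22  2.13  0.    1.23  0.86]
scene 163 z 138.4 222.4
lean [-0.002  0.018] xy at tip [437.5 -95.2] mean [437.5 -94.6 173.5]Traceback (most recent call last):
  File "<string>", line 3, in <module>
    to(481.5,148.7,206);p=rod();rod('top');cv2.imwrite('pics/c.png',cv2.resize(p[60:260,180:420],None,fx=3,fy=3)[...,::-1])
                                ~~~^^^^^^^
  File "h.py", line 16, in rod
    P[:,:2]-=v*4.5;print(n,m.sum(),"z",P[:,2].min().round(1),P[:,2].max().round(1))
                                       ~~~~~~~~~~^^
    return umr_minimum(a, axis, None, out, keepdims, initial, where)
ValueError: zero-size array to reduction operation minimum which has no identity
```

Request:
{"api": "play_rows", "payload": {"series": [{"dp": [7,-15,0],"yaw": 0},{"dp": [14,-30,0],"yaw": 0},{"dp": [17,-35,0],"yaw": 0},{"dp": [17,-35,0],"yaw": 0},{"dp": [17,-35,0],"yaw": 0},{"dp": [17,-35,0],"yaw": 0},{"dp": [11,-23,0],"yaw": 0},{"dp": [7,-15,0],"yaw": 0}]}}

```text
clock: 6.1
position: [479.0, 151.5, 209.1]
ee_rot: [-0.0, 0.991, 0.136, -0.002]
ft_force: [-0.6, 0.4, -0.7]
grip_width: 10.7
grip_force: 58.8
```

Request:
{"api": "play_rows", "payload": {"series": [{"dp": [0,0,10],"yaw": 0},{"dp": [0,0,15],"yaw": 0},{"dp": [0,0,0],"yaw": 0},{"dp": [0,0,0],"yaw": 0}]}}

```text
clock: 6.5
position: [479.2, 148.6, 184.7]
ee_rot: [0.0, 0.991, 0.135, -0.002]
ft_force: [-0.3, -0.1, 0.0]
grip_width: 10.4
grip_force: 58.8
```

```bash
python3 -c "
from h import *
to(481.5,148.7,206);p=rod();cv2.imwrite('pics/c.png',cv2.resize(p[60:260,260,None] if 0 else p[60:260,280:500],None,fx=3,fy=3)[...,::-1])
for n in ('scene','top'):
    if n=='top': grab_frame(n)
    print([(np.round(m['centre'],1),round(m['score'],2)) for m in mark_of('release_hole',n)][:1],[(np.round(m['centre'],1),round(m['score'],2)) for m in mark_of('dowel_mid',n)][:1])"
```

```text
t 6.5 pos [479.2 148.6 184.7] R [[0.964, 0.267, -0.003], [0.267, -0.964, -0.0], [-0.003, -0.0, -1.0]] tool d [  2.2   0.5 -21.3] F [-0.3 -0.1  0. ] w 10.4 q [ 0.1  -0.05  2.04 -0.    1.16  1.4 ]
scene 143 z 88.6 178.7
lean [ 0.002 -0.003] xy at tip [478.5 148.3] mean [478.6 148.2 145. ]
[(array([480.8, 151.2,  91. ]), 0.83)] [(array([480.1, 150. , 174.6]), 0.72)]
[(array([480.5, 147. ,  92.9]), 0.82)] [(array([479.9, 149.4, 179.7]), 0.57)]
```

View pics/c.png

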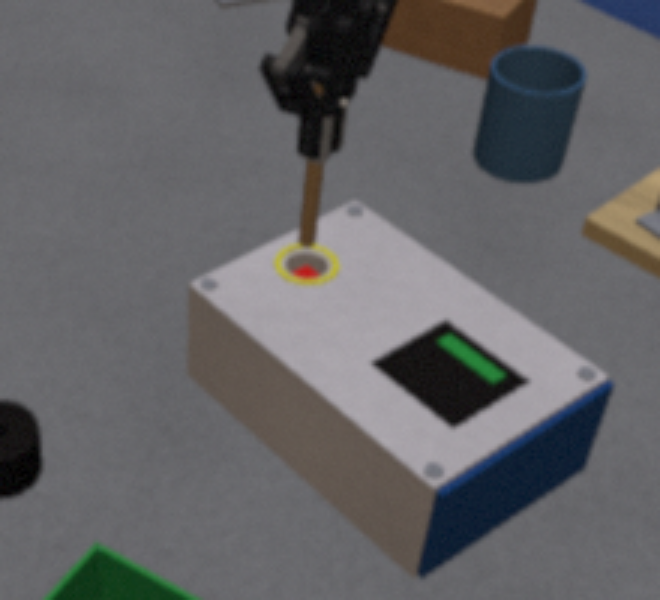

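The tip at crop (307,245) is right above the hole at (307,263). After a 2 mm shift in tool x, I push down.

Request:
{"api": "play_rows", "payload": {"series": [{"dp": [2,0.5,4],"yaw": 0},{"dp": [0,0,10],"yaw": 0},{"dp": [0,0,12],"yaw": 0},{"dp": [0,0,6],"yaw": 0},{"dp": [0,0,0],"yaw": 0}]}}

```text
clock: 7.3
position: [480.9, 149.5, 152.2]
ee_rot: [-0.0, 0.991, 0.136, -0.002]
ft_force: [0.3, -0.0, -0.1]
grip_width: 10.8
grip_force: 58.8
```

Request:
{"api": "play_rows", "payload": {"series": [{"dp": [0,0,5],"yaw": 0},{"dp": [0,0,5],"yaw": 0},{"dp": [0,0,5],"yaw": 0},{"dp": [0,0,4],"yaw": 0},{"dp": [0,0,3],"yaw": 0},{"dp": [0,0,0],"yaw": 0},{"dp": [0,0,0],"yaw": 0}]}}

```text
clock: 8.0
position: [482.7, 149.7, 133.0]
ee_rot: [0.0, 0.991, 0.135, 0.001]
ft_force: [-0.7, -0.4, 5.2]
grip_width: 10.4
grip_force: 59.3
```

```bash
python3 -c "
from h import *
to(481.5,148.7,206);p=rod();cv2.imwrite('pics/d.png',cv2.resize(p[60:260,280:500],None,fx=3,fy=3)[...,::-1])"
```

```text
t 8.0 pos [482.7 149.7 133. ] R [[0.963, 0.268, 0.001], [0.268, -0.963, 0.0], [0.001, 0.0, -1.0]] tool d [ -1.3   0.7 -73. ] F [-0.7 -0.4  5.2] w 10.4 q [0.1  0.02 2.07 0.   1.05 1.4 ]
scene 89 z 79.9 133.4
lean [ 0.015 -0.039] xy at tip [481.5 151.3] mean [482.2 149.6 102.2]
```

View pics/d.png

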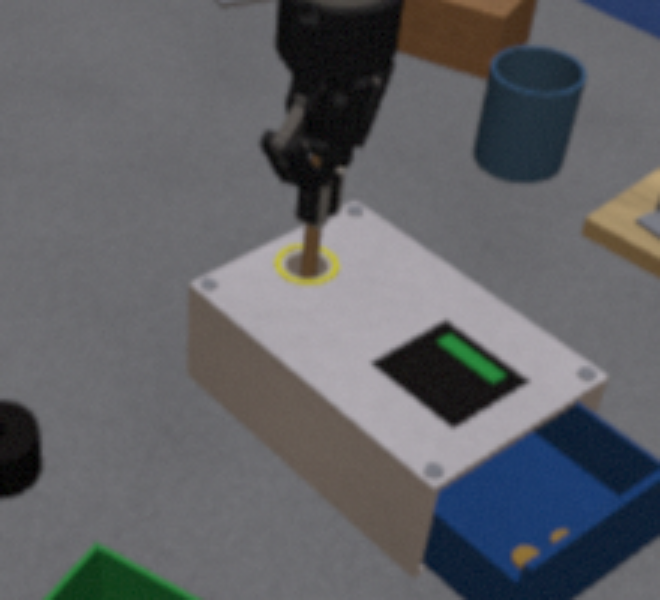

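The drawer is out, at crop (540,500). Next I raise the dowel and carry it to the pot.

Request:
{"api": "play_rows", "payload": {"series": [{"dp": [0,0,-8],"yaw": 0},{"dp": [0,0,-15],"yaw": 0},{"dp": [0,0,-20],"yaw": 0},{"dp": [0,0,-20],"yaw": 0},{"dp": [0,0,-15],"yaw": 0},{"dp": [0,0,-7],"yaw": 0},{"dp": [0,0,0],"yaw": 0}]}}

```text
clock: 8.75
position: [482.5, 149.7, 218.1]
ee_rot: [0.0, 0.991, 0.135, 0.001]
ft_force: [0.7, -0.6, -0.4]
grip_width: 10.4
grip_force: 59.0
```

Request:
{"api": "play_rows", "payload": {"series": [{"dp": [3.5,15,0],"yaw": 0},{"dp": [6,28,0],"yaw": 0},{"dp": [8,35,0],"yaw": 0},{"dp": [8,35,0],"yaw": 0},{"dp": [8,35,0],"yaw": 0},{"dp": [8,35,0],"yaw": 0},{"dp": [8,35,0],"yaw": 0},{"dp": [8,35,0],"yaw": 0}]}}

```text
clock: 9.55
position: [605.4, -81.1, 215.4]
ee_rot: [-0.0, 0.991, 0.135, -0.001]
ft_force: [0.8, -0.2, 0.0]
grip_width: 10.6
grip_force: 59.0
```

Request:
{"api": "play_rows", "payload": {"series": [{"dp": [8,35,0],"yaw": 0},{"dp": [5,24,0],"yaw": 0},{"dp": [3,14,0],"yaw": 0},{"dp": [0,0,0],"yaw": 0},{"dp": [0,0,0],"yaw": 0}]}}

```text
clock: 10.05
position: [639.9, -144.3, 216.3]
ee_rot: [-0.001, 0.991, 0.135, -0.001]
ft_force: [0.5, 0.1, 0.1]
grip_width: 10.5
grip_force: 59.0
```

```bash
python3 -c "
from h import *
to(641.5,-145,93);p=rod()"
```

```text
t 10.05 pos [ 639.9 -144.3  216.3] R [[0.963, 0.268, -0.002], [0.268, -0.963, 0.001], [-0.001, -0.002, -1.0]] tool d [  1.6   1.3 123.3] F [0.5 0.1 0.1] w 10.5 q [-0.38  0.26  1.64  0.    1.25  0.92]
scene 176 z 140.7 223.6
lean [0.001 0.009] xy at tip [ 639.4 -144.8] mean [ 639.4 -144.5  175.1]
```

Request:
{"api": "play_rows", "payload": {"series": [{"dp": [1.5,1,10],"yaw": 0},{"dp": [0,0,25],"yaw": 0},{"dp": [0,0,30],"yaw": 0},{"dp": [0,0,25],"yaw": 0},{"dp": [0,0,20],"yaw": 0},{"dp": [0,0,13],"yaw": 0},{"dp": [0,0,0],"yaw": 0},{"dp": [0,0,0],"yaw": 0}]}}

```text
clock: 10.9
position: [642.5, -144.9, 94.8]
ee_rot: [0.0, 0.991, 0.136, 0.0]
ft_force: [-0.0, -0.8, 0.2]
grip_width: 10.4
grip_force: 59.0
```

Request:
{"api": "play_rows", "payload": {"series": [{"dp": [0,0,0],"yaw": 0},{"dp": [0,0,0],"yaw": 0},{"dp": [0,0,0],"yaw": 0},{"dp": [0,0,0],"yaw": 0},{"dp": [0,0,0],"yaw": 0},{"dp": [0,0,0],"yaw": 0},{"dp": [0,0,0],"yaw": 0},{"dp": [0,0,0],"yaw": 0}], "claw": 0}}

```text
clock: 11.7
position: [642.2, -145.2, 94.3]
ee_rot: [-0.0, 0.991, 0.135, -0.0]
ft_force: [0.1, -0.4, 0.3]
grip_width: 85.4
grip_force: 0.0
```

Request:
{"api": "play_rows", "payload": {"series": [{"dp": [0,0,-8],"yaw": 0},{"dp": [0,0,-15],"yaw": 0},{"dp": [0,0,-20],"yaw": 0},{"dp": [0,0,-25],"yaw": 0},{"dp": [0,0,-25],"yaw": 0},{"dp": [0,0,-25],"yaw": 0},{"dp": [0,0,-20],"yaw": 0},{"dp": [0,0,-10],"yaw": 0}]}}

```text
clock: 12.5
position: [643.4, -145.6, 247.0]
ee_rot: [0.002, 0.991, 0.136, 0.003]
ft_force: [0.4, -0.4, -0.0]
grip_width: 85.1
grip_force: 0.0
```

Request:
{"api": "play_rows", "payload": {"series": [{"dp": [0,0,0],"yaw": 0},{"dp": [0,0,0],"yaw": 0},{"dp": [0,0,0],"yaw": 0},{"dp": [0,0,0],"yaw": 0}]}}

```text
clock: 12.9
position: [641.5, -145.0, 240.6]
ee_rot: [-0.001, 0.991, 0.135, -0.001]
ft_force: [0.4, 0.5, 0.4]
grip_width: 85.3
grip_force: 0.0
```

```bash
python3 -c "
from h import *
to(641.5,-145,93)
p,d=grab_frame('scene');cv2.imwrite('pics/e.png',p[...,::-1])"
```

```text
t 12.9 pos [ 641.5 -145.   240.6] R [[0.963, 0.268, -0.003], [0.268, -0.963, 0.001], [-0.002, -0.002, -1.0]] tool d [  0.3   0.3 147.6] F [0.4 0.5 0.4] w 85.3 q [-0.38  0.24  1.61  0.    1.29  0.92]
```

View pics/e.png

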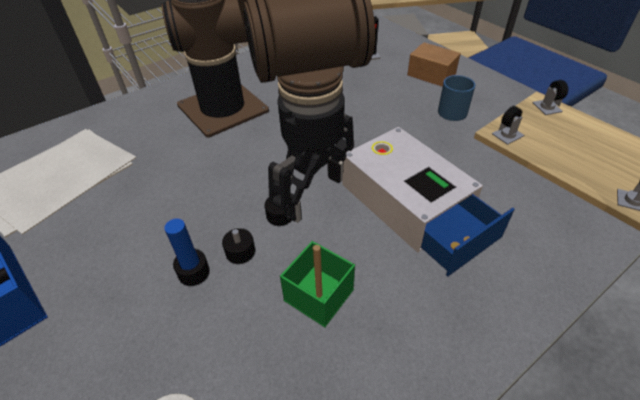

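The dowel stands free in the pot at (318,272), the drawer is out at (468,235), and the gripper is well clear.

```bash
python3 -c "
from station import *
print(sign_off())"
```

```text
the job is handed in; nothing more can be done
None
```

The drawer has sprung out, the dowel stands free in the green pot, and the job is handed in at about 13 s on the robot's clock.

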